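# Turn the lens turret to the vertebra

### The arm

A 6-joint arm with a two-finger parallel gripper is mounted at the origin on the work surface. World frame = base frame: x ahead of the robot, y to its left, z up, the work surface at z = 0. Lengths are in mm, angles in rad, forces in N, time in s.
With the tool pointing down it reaches from about 350 to 975 mm from the base axis. Payload 7.1 kg.
Tool frame: the origin (TCP) lies at the very end of the fingers, on their centre line; the grasp point (between the pads) lies 19 mm behind it (ctrl.grasp_offset is the distance from the TCP to the grasp point, in mm); z points along the fingers, y is the line along which they close (so a half turn about z gives the same grasp; the last joint's range is limited). The gripper opens to 88 mm and grips with 3 to 60 N. Pads are 20 mm wide; open, the fingers measure 115 mm over their backs; the gripper's body (75 mm by 178 mm) begins 61 mm behind the grasp point.
Start: joints at [-1.153, 0.423, 1.63, -0, 1.089, -0.019], TCP at [264.416, -566.294, 222.675] pointing down, gripper open.
Joint ranges: [-3, 3], [-0.9, 2.11], [0.09, 2.58], [-1.31, 4.45], [0.11, 2.69], [-2.54, 2.54]. Speed limits (rad/s): [2.39, 2.39, 3.01, 3.14, 3.14, 3.14].

### API

Orientations are given as a rotation vector (axis times angle).
In Python, from workcell import ctrl, viewer, ticket, models gives the robot as it stands.
- The arm moves only by the tool play_rows, never from a script. Its arguments are lists of equal length, an entry for each row: "dp": the shift along the world's x, y, z in mm, a list of three; "yaw": the turn about the world's z in degrees. In form: {"dp": [[tx, ty, tz], ...], "yaw": [yaw, ...]}. A call has 1 to 8 rows; each row shifts and turns the commanded pose from where the row before left it; what a row does not reach is not made up. A row lasts 1/12 s, in which the tool goes at most 41.7 mm and 7.16 degrees, less where a joint would pass 70% of its speed; a pose out of reach is approached as far as the arm can. A call is refused whole if a number of a shift passes 41.7 or a number of a turn 7.16, either way. A call with a gripper value outside its range is refused whole. "gripper" is the closure, from 0 (fully open) to 1 (shut), set as the call begins (left out, the last holds). The fingers move at their own pace and stop on an object; the grip force is fixed at half the most. Time passes only in rows, so rows that do not move let the fingers close. It gives the time, the measured TCP pose, the force, the opening and the grip force at its end, in the units of the state.
- ctrl.get_obs(): the state, without advancing time (a new reading comes with each control period).
- viewer.get_image(name): name is "scene" or "top" or "wrist"; returns a dict with "pixels" (480x640x3 uint8, red, green, blue), "range_z" (480x640 float32, mm along the optical axis (not along the pixel's ray), 0 where there is no reading), "fx", "fy", "cx", "cy" (pixels), "T" (4x4, takes a point from camera to world coordinates); the wrist camera has in their place "hand_eye" (4x4, takes a point from camera to tool coordinates, whose origin is the TCP and whose axes are the flange's). Camera axes: x right, y up, looking along -z (the intrinsics and any distortion apply to the point x, -y, -z); pixel columns grow to the right and rows downward; lengths in mm; the calibration is good to about 2 mm. A picture is of the moment at which its call begins: read the wrist's pose just before it.
- ticket.close_job(): hands the job in; it is judged then, once.
Trained networks look in a picture, given as the dict that the camera call returned (one of the last four; its "shot" number tells which), for a name from the list of things; names that differ only in an ending like _2 or _b are one class to them, and where a whole thing is asked for, a point or a joint stands for the part that bears it (a point fixed in the world has none). Each returns a list of dicts, best first, with "conf" (0 to 1); they miss things now and then, are a little off and sometimes report something else, mostly with a low value. They report only what shows in the picture. A call takes as long as a camera call. They do not tell look-alikes from the thing itself.
- models.look_for(picture, name): "bbox" ([centre column, centre row, width, height] in pixels, round what is visible of it).
- models.landmark_of(picture, name): "location" ([column, row] in pixels: a listed point, or the origin of a listed thing).
The state is a dict: "t": time; "qpos": joint angles; "qvel": joint speeds; "joint_torque": joint torques, N m; "ee_pos": TCP position; "orientation": TCP orientation; "ft_force": force on the tool from outside, world axes, zero at the start; "moment": the same for the moment, N m; "width": finger opening in mm; "grasp_force": force on a finger pad.
Only numpy, scipy, OpenCV 4.12 (cv2) and the standard library are available. Lean on these libraries where they do the work, as an engineer would, in place of code of your own. Each camera call takes 0.05 s, during which the arm holds its last target. There are 200 camera calls.

### The job

On the bone-viewing stand, gently push the turret's upright tab with the fingertips to turn the turret until the smallest lens (the one marked with three brass pips) stands directly over the vertebra, then take the hand away. Only push the tab: do not grip or lift the turret, do not touch the lenses, and leave the three bones and the other things on the table as they are.

Things in the scene. Friction and masses are not known exactly. Their poses are not given: they have to be found in the camera images.
- turret (a joint): Angle of the lens turret about its vertical axle, growing anticlockwise seen from above; no end stop within a whole turn either way of the start, so either direction may be used. At 0 the small lens points along the stand's own +x. It has no clicks: a light friction (about 0.07 N m, so about 1 N at the tab) holds it wherever it is left. The turret sits loosely on its axle and can be lifted off.
- hub (a point): Point on the turret's vertical axle, at the top face of the turret's steel hub (128 mm above the table; the hub is 42 mm across with a 20 mm brass nut 6 mm tall on top). The turret carries four flat arms (10 mm thick, tops 125 mm above the table): three end in black-rimmed round lenses centred 65 mm from the axle, rims topping out at 128 mm; the fourth, opposite the small lens, ends in the tab. Nothing on the turret but the tab and the brass nut stands above 128 mm.
- tab (a point): Middle of the free part of the tab: a plain aluminium upright paddle standing on the fourth arm, centred 82 mm from the axle and exactly opposite the small lens. It is 22 mm long radially, 8 mm thick in the turning direction, and rises to 174 mm above the table (46 mm above the lens rims). The point is 151 mm above the table. Its two broad faces look along the turning direction.
- small_lens (a point): Centre of the smallest lens, at the top of its rim (rim 28 mm outside, glass 20 mm across), 65 mm from the axle; three brass pips on its arm. Glass, not to be touched.
- medium_lens (a point): Centre of the middle lens, at the top of its rim (rim 40 mm outside), two pips on its arm; 110 degrees anticlockwise of the small lens. Not to be touched.
- large_lens (a point): Centre of the largest lens, at the top of its rim (rim 52 mm outside), one pip on its arm; 110 degrees clockwise of the small lens. Not to be touched.
- vertebra_mid (a point): Middle of the vertebra, 8 mm above its underside: a bone with a round drum 31 mm across and 20 mm tall and three short spines, about 55 mm long and 60 mm wide over all. It lies loose on one of three round black pads (54 mm across, tops 22 mm above the table) on the grey round base (210 mm across, 18 mm high, fixed to the table); the pads are centred 65 mm from the axle, 70 degrees apart, and the vertebra can be on any of them.
- tooth_mid (a point): Middle of a loose canine tooth, about 52 mm long and 15 mm thick, tapering to a bent point, on another pad. Leave alone.
- phalanx_mid (a point): Middle of a loose toe bone, about 49 mm long, a bar with two thick ends, on another pad. Leave alone.
- jaw: Loose lower jaw, about 85 x 65 mm and 40 mm tall, beside the stand on the table; origin at the centre of its underside. Leave alone.
- skull: Loose small skull, about 95 x 60 mm and 61 mm tall, on the other side of the stand; origin under its braincase. Leave alone.
- probe: Loose probe with a blue handle, 170 mm long, lying on the robot's left, nearer to it than the stand. Leave alone.
- calipers: Loose steel calipers, 160 mm long, under 10 mm thick, lying on the robot's right, nearer to it than the stand. Leave alone.
Things that resemble listed ones, but are neither listed nor needed, are in the scene too. What is shaped like the part that bears turret but blue is not meant.

How it is judged (in metres and radians):
At the end, for the whole second after the job is handed in: The small lens's centre is within 8 mm, seen from above, of the middle of the vertebra, which still lies on its pad; the turret is seated on its axle (not raised 3 mm) and at rest (horizontal distance between small_lens and vertebra_mid below 0.008 m and velocity of joint turret between -0.05 and 0.05 rad/s and height (world z) of hub below 0.131 m and height (world z) of vertebra_mid below 0.036 m); the robot touches nothing.
It fails at once if the turret was lifted 5 mm or more off its seat (height (world z) of hub above 0.133 m).
It fails at once if the turret was gripped or pushed hard (over 18 N) (contact force between any of the fingers, the arm and turret above 18 N).
It fails at once if a lens was touched (over 1 N) (contact force between any of the fingers, the arm and turret_c0 above 1 N or contact force between any of the fingers, the arm and turret_c1 above 1 N or contact force between any of the fingers, the arm and turret_c2 above 1 N).
It fails at once if a bone on the stand was shifted more than 8 mm (distance of any of vertebra_mid, tooth_mid, phalanx_mid from where it was at the start of the episode above 0.008 m).
It fails at once if something else on the table was shifted more than 20 mm (distance of any of jaw, skull, probe, calipers from where it was at the start of the episode above 0.02 m).
It also fails if it takes over 48 s, if anything falls off the work surface, if the arm or the gripper's body presses on something with over 40 N, if the wrist force passes 120 N, or if a joint passes its speed limit or range.

## Working session

There is one attempt and no reset: what is moved stays moved. The work goes in short steps, Python scripts to look and compute and a tool call to move; the robot and the scene stay as the last step left them, time stands still between calls to the robot, and variables do not carry over. Pictures are saved under pics/ and viewed, at most 10 in all, crops included, and the job is handed in when it is done.

Besides the shell and the picture viewer there is one more tool, called after ">>>" as name(argument=value, ...) on one line, values as JSON. play_rows: Moves the arm, as the interface text tells. Its arguments: {"type":"object","properties":{"dp":{"type":"array"},"yaw":{"type":"array"},"gripper":{"type":"number"}},"required":["dp","yaw"]}

```bash
mkdir -p pics
cat > h.py <<'E'
import numpy as np, cv2
from workcell import ctrl, viewer, ticket, models
def ray_at_depth(p,u,v,T):
    z=p["range_z"][int(round(v)),int(round(u))]
    c=np.array([(u-p["cx"])/p["fx"]*z,-(v-p["cy"])/p["fy"]*z,-z,1]); return (T@c)[:3]
def at_z(p,u,v,T,h):
    d=T[:3,:3]@np.array([(u-p["cx"])/p["fx"],-(v-p["cy"])/p["fy"],-1]); o=T[:3,3]
    return o+d*(h-o[2])/d[2]
E
python3 - <<'E'
from h import *
o=ctrl.get_obs();print(o["t"],o["ee_pos"],o["orientation"],o["width"])
for n in("top","scene"):
    p=viewer.get_image(n);cv2.imwrite(f"pics/{n}0.png",p["pixels"][:,:,::-1])
    print(n,p["T"].round(2).tolist(),p["fx"],p["cx"],p["cy"],[k for k in p])
    for k,h in dict(hub=128,tab=151,small_lens=128,medium_lens=128,large_lens=128,vertebra_mid=30,tooth_mid=30,phalanx_mid=30,jaw=0,skull=0).items():
        for r in models.landmark_of(p,k)[:3]:
            u,v=r["location"];print(k,round(r["conf"],2),np.round([u,v]),at_z(p,u,v,p["T"],h).round(1),ray_at_depth(p,u,v,p["T"]).round(1))
E
```

```text
0.0 [ 264.18729416 -565.7979573   221.91203662] [-3.06550275e+00 -6.80323997e-01  5.01021770e-04] 87.932277729637
top [[0.0, 0.98, -0.18, 352.24], [-1.0, -0.0, -0.03, 67.87], [-0.03, 0.18, 0.98, 1025.38], [0.0, 0.0, 0.0, 1.0]] 498.71002622691174 322.2359767382475 252.98554515955436 ['pixels', 'range_z', 'fx', 'fy', 'cx', 'cy', 'T', 'shot']
hub 0.81 [141. 366.] [314.8 414.2 128. ] [315.2 410.6 137.4]
hub 0.71 [414. 228.] [562.9 -76.4 128. ] [561.6 -75.5 133.5]
tab 0.58 [381. 198.] [613.8 -14.  151. ] [606.3 -11.6 176.2]
tab 0.55 [136. 413.] [238.4 408.3 151. ] [237.9 410.  146.8]
small_lens 0.87 [442. 251.] [ 520.4 -125.4  128. ] [ 521.1 -126.1  124.6]
small_lens 0.79 [148. 328.] [381.  406.7 128. ] [381.  406.7 128.2]
medium_lens 0.96 [422. 195.] [626.3 -93.2 128. ] [628.6 -94.5 120.8]
medium_lens 0.83 [106. 375.] [298.4 474.9 128. ] [298.  477.8 121.5]
medium_lens 0.41 [307. 233.] [555.9 121.7 128. ] [585.3 129.5  -1.2]
large_lens 0.9 [170. 374.] [301.9 361.2 128. ] [301.6 362.6 123.6]
large_lens 0.62 [385. 248.] [526.  -21.9 128. ] [526.8 -22.3 123.9]
vertebra_mid 0.6 [402. 206.] [
[... 1105 characters left out ...]
618.  -94.4 126.4]
medium_lens 0.9 [424. 127.] [285.4 487.3 128. ] [284.5 488.1 127.1]
large_lens 0.87 [380. 141.] [292.5 356.  128. ] [291.2 356.9 126.9]
large_lens 0.58 [264. 258.] [519.9 -23.7 128. ] [518.2 -23.3 125.8]
vertebra_mid 0.56 [264. 335.] [618.5 -69.4  30. ] [626.3 -70.9  44.4]
tooth_mid 0.51 [284. 301.] [563.2  -7.4  30. ] [565.2  -8.   33.4]
tooth_mid 0.45 [266. 336.] [621.6 -66.1  30. ] [629.3 -67.7  44.4]
phalanx_mid 0.73 [230. 337.] [ 596.9 -127.8   30. ] [ 597.5 -127.8   31. ]
jaw 0.81 [348. 291.] [577.2 131.8   0. ] [578.4 131.1   2. ]
skull 0.77 [173. 404.] [ 664.7 -256.9    0. ] [ 687.4 -249.9   49.4]
skull 0.55 [230. 334.] [ 574.5 -125.2    0. ] [ 594.2 -126.2   34.3]
```

Run:
```python
import cv2
a=cv2.imread("pics/top0.png");b=cv2.imread("pics/scene0.png")
cv2.imwrite("pics/c0.png",cv2.hconcat([cv2.resize(a[140:320,320:520],(400,360),interpolation=2),cv2.resize(b[220:420,150:350],(400,400),interpolation=2)[:360]]))
```

```text
(no output)
```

View pics/top0.png

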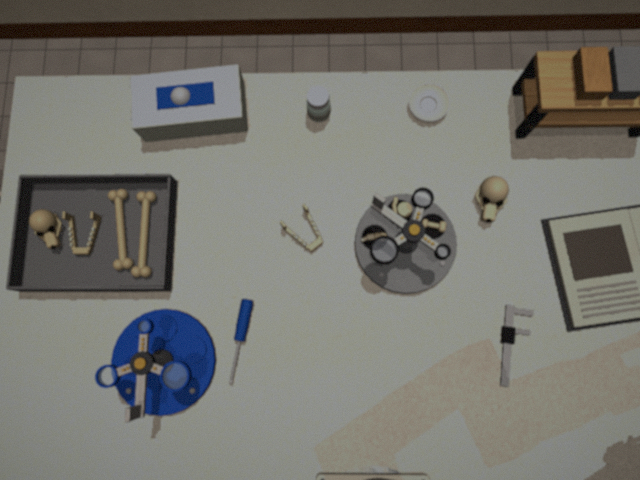

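View pics/c0.png

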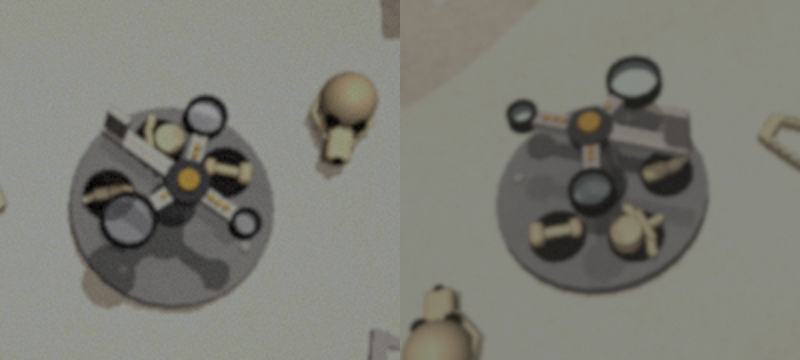

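The grey stand is the one that counts; the blue one, around (143,365) in the top picture, is the look-alike. In the crop the vertebra (round drum plus spines) lies on the middle pad, next to the tab arm. The small lens is on the opposite side, toward the robot's right. I'll look from above with the wrist camera.

>>> play_rows(dp=[[13,30,13],[13,30,13],[13,30,13],[13,30,13],[13,30,13],[13,30,13],[13,30,13],[13,30,13]], yaw=[0,0,0,0,0,0,0,0], gripper=1)

```text
t: 1.77
ee_pos: [368.7, -324.8, 327.4]
orientation: [3.067, 0.68, 0.0]
ft_force: [0.4, 0.4, 0.9]
width: 38.0
grasp_force: 0.0
```

>>> play_rows(dp=[[13,30,13],[13,30,13],[13,30,13],[13,30,13],[13,30,13],[13,30,13],[13,30,13],[0,0,0]], yaw=[0,0,0,0,0,0,0,0])

```text
t: 2.43
ee_pos: [461.9, -112.5, 420.5]
orientation: [3.065, 0.687, 0.008]
ft_force: [-0.4, -0.6, -0.0]
width: 0.6
grasp_force: 0.0
```

```bash
cat >> h.py <<'E'
from scipy.spatial.transform import Rotation as R
def wrist():
    o=ctrl.get_obs();p=viewer.get_image("wrist")
    T=np.eye(4);T[:3,:3]=R.from_rotvec(o["orientation"]).as_matrix();T[:3,3]=o["ee_pos"]
    return o,p,T@p["hand_eye"]
H=dict(hub=128,tab=151,small_lens=128,medium_lens=128,large_lens=128,vertebra_mid=30,tooth_mid=30,phalanx_mid=30)
E
python3 - <<'E'
from h import *
o,p,T=wrist();print(o["t"],o["ee_pos"],o["orientation"],o["qpos"],o["width"]);print(p["hand_eye"].round(2).tolist(),T.round(2).tolist(),p["fx"])
cv2.imwrite("pics/w1.png",p["pixels"][:,:,::-1])
for k,h in H.items():
    for r in models.landmark_of(p,k)[:2]:
        u,v=r["location"];print(k,round(r["conf"],2),np.round([u,v]),at_z(p,u,v,T,h).round(1),ray_at_depth(p,u,v,T).round(1))
E
```

```text
2.4333 [ 461.87160184 -112.5203681   420.46646465] [3.06497106 0.68685971 0.0079734 ] [-0.26520184  0.00834385  1.70451513  0.00186676  1.42396783  0.86441067] 0.5574240528743797
[[0.0, 0.96, 0.28, 76.9], [1.0, -0.0, 0.0, -0.61], [0.0, 0.28, -0.96, -162.09], [0.0, 0.0, 0.0, 1.0]] [[0.43, 0.87, 0.25, 530.33], [-0.9, 0.41, 0.12, -79.24], [0.0, -0.28, 0.96, 582.93], [0.0, 0.0, 0.0, 1.0]] 364.8170493833359
hub 0.67 [325. 110.] [557.4 -75.9 128. ] [557.  -75.9 135.3]
hub 0.54 [373. 279.] [ 391.3 -225.8  128. ] [ 354.7 -264.4    8.1]
tab 0.87 [289.  37.] [606.2  -9.6 151. ] [602.2 -13.3 173.8]
small_lens 0.8 [352. 159.] [ 520.9 -129.7  128. ] [ 520.8 -130.1  125. ]
small_lens 0.33 [283.  89.] [558.  -21.8 128. ] [564.   -9.3  28.5]
medium_lens 0.66 [363.  63.] [622.1 -92.6 128. ] [623.2 -92.7 122.6]
large_lens 0.93 [267. 117.] [520.7 -16.6 128. ] [520.6 -15.9 122.7]
large_lens 0.33 [283.  88.] [558.2 -21.5 128. ] [564.1  -9.3  31.9]
vertebra_mid 0.86 [339.  64.] [626.1 -66.5  30. ] [624.3 -66.7  40.5]
phalanx_mid 0.77 [373. 106.] [ 597.4 -134.7   30. ] [ 598.6 -135.6   20.7]
```

View pics/w1.png

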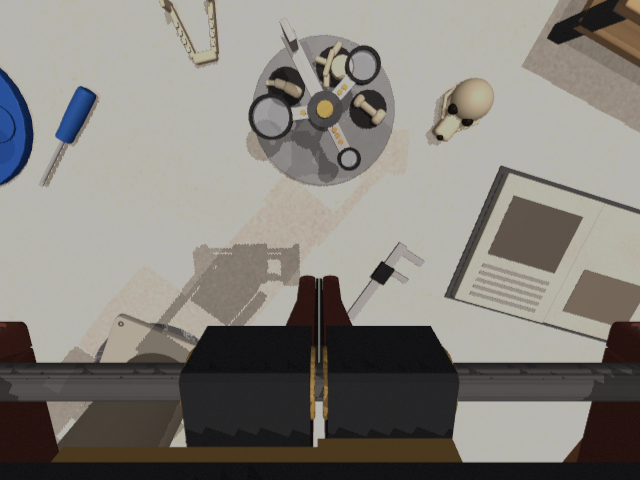

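The wrist picture shows the hub at (325,110), the tab at (289,37), the small lens at (349,158) and the vertebra at (335,65). I'll move closer for a second view.

>>> play_rows(dp=[[25,12,-15],[25,12,-15],[20,10,-10],[0,0,0],[0,0,0]], yaw=[0,0,0,0,0])

```text
t: 3.3
ee_pos: [529.3, -82.4, 376.5]
orientation: [-3.066, -0.681, 0.004]
ft_force: [-0.5, -0.3, 1.0]
width: 0.5
grasp_force: 0.0
```

Run:
```python
from h import *
o,p,T=wrist();print(o["t"],o["ee_pos"],o["orientation"],T[:3,3])
cv2.imwrite("pics/w2.png",cv2.resize(p["pixels"][20:300,180:500,::-1],None,fx=2,fy=2,interpolation=2))
for k,h in H.items():
    for r in models.landmark_of(p,k)[:2]:
        u,v=r["location"];print(k,round(r["conf"],2),np.round([u,v]),at_z(p,u,v,T,h).round(1),ray_at_depth(p,u,v,T).round(1))
# top-of-tab points, pad fit by depth+darkness
g=p["range_z"];vv,uu=np.mgrid[0:480,0:640];c=np.stack([(uu-p["cx"])/p["fx"]*g,-(vv-p["cy"])/p["fy"]*g,-g,np.ones_like(g)],-1)@T.T
w=c[...,:3];hub=np.array([559,-76]);d=np.hypot(*(w[...,:2]-hub).transpose(2,0,1));ok=(g>0)&(vv<270)
m=ok&(d<105)&(w[...,2]>165)&(w[...,2]<185);print("tab top",m.sum(),w[m].mean(0),w[m].std(0))
m=ok&(d<15)&(w[...,2]>129);print("nut",m.sum(),w[m].mean(0))
np.savez("w2.npz",w=w,ok=ok,rgb=p["pixels"])
```

```text
3.3 [529.31376075 -82.39998194 376.49585123] [-3.06598719 -0.68111902  0.00391631] [599.14406572 -49.33994729 538.41216786]
hub 0.69 [469. 153.] [ 646.9 -208.   128. ] [ 655.5 -236.6   53.8]
hub 0.65 [323. 176.] [557.1 -73.4 128. ] [557.8 -73.  135.1]
tab 0.92 [286. 107.] [605.4  -9.5 151. ] [605.  -11.9 173.5]
tab 0.18 [337. 117.] [618.4 -60.1 151. ] [623.9 -63.1  41.6]
small_lens 0.95 [353. 227.] [ 518.7 -130.7  128. ] [ 518.  -131.4  124.4]
medium_lens 0.85 [368. 129.] [622.8 -95.7 128. ] [623.1 -96.2 124.4]
large_lens 0.64 [266. 184.] [521.7 -19.1 128. ] [520.9 -18.8 123.6]
vertebra_mid 0.88 [336. 116.] [624.8 -61.2  30. ] [624.2 -60.9  41.7]
tooth_mid 0.81 [285. 140.] [568.3 -13.3  30. ] [568.6 -13.7  35.4]
phalanx_mid 0.72 [371. 160.] [ 593.7 -129.7   30. ] [ 593.7 -128.9   34.7]
tab top 220 [607.6024957   -9.20336218 173.69429185] [4.30077145 5.25111416 1.44359263]
nut 307 [558.6587022  -74.86556497 133.22142194]
```

View pics/w2.png

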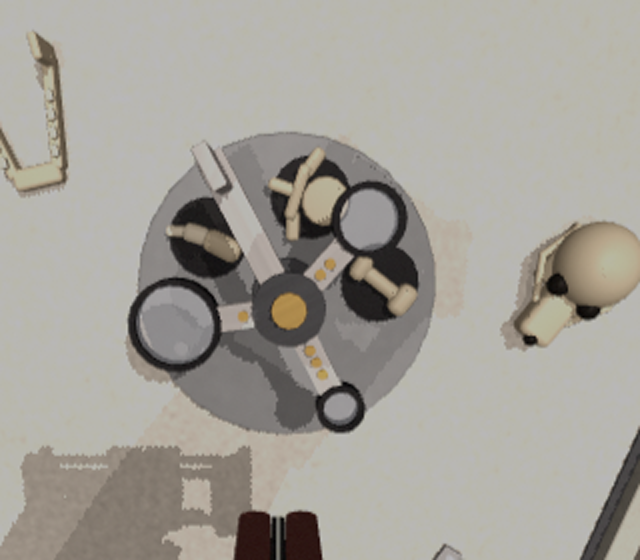

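The second view shows the same layout. The hub is at (558.5,-75), the tab at (607,-9) with its top at 174 mm, an angle of 53.4°, and the vertebra is at about 11°. I'll go down on the clockwise side of the tab.

>>> play_rows(dp=[[26,10.5,0],[26,10.5,0],[26,10.5,0],[26,11,0],[0,0,-35],[0,0,-35],[0,0,-35],[0,0,0]], yaw=[0,0,0,0,0,0,0,0])

```text
t: 4.42
ee_pos: [629.3, -39.4, 265.5]
orientation: [-3.063, -0.68, 0.018]
ft_force: [-1.1, -0.2, -1.1]
width: 0.4
grasp_force: 0.0
```

>>> play_rows(dp=[[0,0,-30],[0,0,-30],[0,0,-30],[0,0,-20],[0,0,-13],[0,0,0],[0,0,0]], yaw=[0,0,0,0,0,0,0])

```text
t: 5.0
ee_pos: [634.2, -39.9, 150.9]
orientation: [3.067, 0.68, 0.001]
ft_force: [0.5, 0.8, 0.3]
width: 0.3
grasp_force: 0.0
```

Run:
```python
import numpy as np
a=25.;x=np.array([558.5,-75])+0;f=lambda a:82.5*np.array([np.cos(np.radians(a)),np.sin(np.radians(a))])
for st in [2]*8+[2]*8+[3]*40+[2]*8:
    d=f(a+st)-f(a);a+=st;print(f"[{d[0]:.1f},{d[1]:.1f},0]",end=", " );
    if (a-25)/1 and st and not hasattr(0,'x'): pass
    n=globals().get('n',0)+1; 
    if n%8==0: print(" ->",a)
```

```text
[-1.3,2.6,0], [-1.4,2.5,0], [-1.4,2.5,0], [-1.5,2.4,0], [-1.6,2.4,0], [-1.7,2.3,0], [-1.8,2.3,0], [-1.9,2.2,0],  -> 41.0
[-1.9,2.1,0], [-2.0,2.1,0], [-2.1,2.0,0], [-2.1,1.9,0], [-2.2,1.9,0], [-2.3,1.8,0], [-2.3,1.7,0], [-2.4,1.6,0],  -> 57.0
[-3.7,2.3,0], [-3.8,2.1,0], [-3.9,1.9,0], [-4.0,1.7,0], [-4.1,1.4,0], [-4.1,1.2,0], [-4.2,1.0,0], [-4.2,0.8,0],  -> 81.0
[-4.3,0.6,0], [-4.3,0.3,0], [-4.3,0.1,0], [-4.3,-0.1,0], [-4.3,-0.3,0], [-4.3,-0.6,0], [-4.2,-0.8,0], [-4.2,-1.0,0],  -> 105.0
[-4.1,-1.2,0], [-4.1,-1.4,0], [-4.0,-1.7,0], [-3.9,-1.9,0], [-3.8,-2.1,0], [-3.7,-2.3,0], [-3.6,-2.4,0], [-3.4,-2.6,0],  -> 129.0
[-3.3,-2.8,0], [-3.1,-3.0,0], [-3.0,-3.1,0], [-2.8,-3.3,0], [-2.6,-3.4,0], [-2.4,-3.6,0], [-2.3,-3.7,0], [-2.1,-3.8,0],  -> 153.0
[-1.9,-3.9,0], [-1.7,-4.0,0], [-1.4,-4.1,0], [-1.2,-4.1,0], [-1.0,-4.2,0], [-0.8,-4.2,0], [-0.6,-4.3,0], [-0.3,-4.3,0],  -> 177.0
[-0.1,-2.9,0], [0.0,-2.9,0], [0.1,-2.9,0], [0.2,-2.9,0], [0.3,-2.9,0], [0.4,-2.9,0], [0.5,-2.8,0], [0.6,-2.8,0],  -> 193.0
```

>>> play_rows(dp=[[-1.3,2.6,-2],[-1.4,2.5,-2],[-1.4,2.5,-2],[-1.5,2.4,0],[-1.6,2.4,0],[-1.7,2.3,0],[-1.8,2.3,0],[-1.9,2.2,0]], yaw=[2,2,2,2,2,2,2,2])

```text
t: 5.67
ee_pos: [622.5, -20.6, 146.6]
orientation: [2.94, 1.103, 0.006]
ft_force: [1.2, -0.0, 0.1]
width: 0.4
grasp_force: 0.0
```

>>> play_rows(dp=[[-1.9,2.1,0],[-2.0,2.1,0],[-2.1,2.0,0],[-2.1,1.9,0],[-2.2,1.9,0],[-2.3,1.8,0],[-2.3,1.7,0],[-2.4,1.6,0]], yaw=[2,2,2,2,2,2,2,2])

```text
t: 6.33
ee_pos: [605.6, -5.5, 146.6]
orientation: [2.757, 1.501, 0.007]
ft_force: [0.9, 0.2, -0.7]
width: 0.5
grasp_force: 0.5
```

>>> play_rows(dp=[[-3.7,2.3,0],[-3.8,2.1,0],[-3.9,1.9,0],[-4.0,1.7,0],[-4.1,1.4,0],[-4.1,1.2,0],[-4.2,1.0,0],[-4.2,0.8,0]], yaw=[3,3,3,3,3,3,3,3])

```text
t: 7.0
ee_pos: [573.7, 7.1, 146.6]
orientation: [2.383, 2.042, 0.007]
ft_force: [1.0, 1.3, -1.1]
width: 0.3
grasp_force: 0.5
```

Run:
```python
from h import *
p=viewer.get_image("scene");a=p["pixels"][200:400,150:370,::-1];q=viewer.get_image("top");b=q["pixels"][130:330,310:530,::-1]
cv2.imwrite("pics/s3.png",cv2.resize(cv2.hconcat([a,b]),(792,360),interpolation=2))
for p in(p,q):
  for k in("small_lens","medium_lens","large_lens","tab"):
    for r in models.landmark_of(p,k)[:2]:
        u,v=r["location"];print(k,round(r["conf"],2),np.round([u,v]),at_z(p,u,v,p["T"],H[k]).round(1))
```

```text
small_lens 0.97 [211. 292.] [ 553.7 -136.1  128. ]
medium_lens 0.6 [268. 306.] [622.7 -53.2 128. ]
medium_lens 0.56 [426. 127.] [289.  490.1 128. ]
large_lens 0.76 [243. 251.] [488.7 -55.2 128. ]
large_lens 0.75 [379. 139.] [286.  356.9 128. ]
tab 0.81 [285. 261.] [560.4   3.3 151. ]
tab 0.77 [390. 113.] [228.9 418.3 151. ]
small_lens 0.69 [146. 325.] [386.4 409.4 128. ]
medium_lens 0.9 [105. 379.] [292.9 476.8 128. ]
large_lens 0.85 [176. 376.] [297.4 351.2 128. ]
tab 0.8 [132. 410.] [243.5 415.2 151. ]
```

View pics/s3.png

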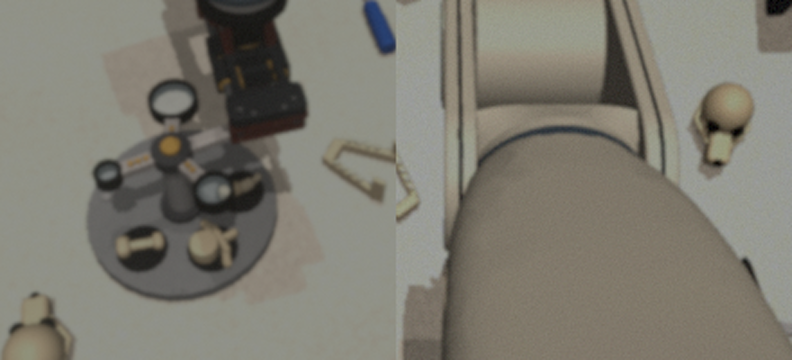

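The turret is turning: the small lens is now near -92°, so the tab is at about 88–90°, roughly 9–10° ahead of the fingers. I'll keep pushing.

>>> play_rows(dp=[[-4.3,0.6,0],[-4.3,0.3,0],[-4.3,0.1,0],[-4.3,-0.1,0],[-4.3,-0.3,0],[-4.3,-0.6,0],[-4.2,-0.8,0],[-4.2,-1.0,0]], yaw=[3,3,3,3,3,3,3,3])

```text
t: 8.17
ee_pos: [537.3, 5.0, 143.6]
orientation: [1.909, 2.495, 0.0]
ft_force: [1.1, -1.1, 0.2]
width: 0.7
grasp_force: 0.6
```

>>> play_rows(dp=[[-4.1,-1.2,0],[-4.1,-1.4,0],[-4.0,-1.7,0],[-3.9,-1.9,0],[-3.8,-2.1,0],[-3.7,-2.3,0],[-3.6,-2.4,0],[-3.4,-2.6,0]], yaw=[3,3,3,3,3,3,3,3])

```text
t: 8.83
ee_pos: [506.7, -10.6, 143.6]
orientation: [1.349, 2.837, 0.0]
ft_force: [1.1, 0.7, 0.9]
width: 0.3
grasp_force: 0.5
```

>>> play_rows(dp=[[-3.3,-2.8,0],[-3.1,-3.0,0],[-3.0,-3.1,0],[-2.8,-3.3,0],[-2.6,-3.4,0],[-2.4,-3.6,0],[-2.3,-3.7,0],[-2.1,-3.8,0]], yaw=[3,3,3,3,3,3,3,3])

```text
t: 9.5
ee_pos: [485.1, -37.3, 143.6]
orientation: [-0.729, -3.056, -0.0]
ft_force: [1.2, 0.4, 0.1]
width: 0.3
grasp_force: 0.5
```

>>> play_rows(dp=[[-1.9,-3.9,0],[-1.7,-4.0,0],[-1.4,-4.1,0],[-1.2,-4.1,0],[-1.0,-4.2,0],[-0.8,-4.2,0],[0,0,0],[0,0,0]], yaw=[3,3,3,3,3,3,0,0])

```text
t: 10.17
ee_pos: [476.8, -61.8, 143.5]
orientation: [-0.249, -3.131, -0.0]
ft_force: [0.4, -0.3, -0.6]
width: 0.4
grasp_force: 0.0
```

Run:
```python
from h import *
o,w,T=wrist();cv2.imwrite("pics/w4.png",w["pixels"][:,:,::-1])
p=viewer.get_image("scene");cv2.imwrite("pics/s4.png",cv2.resize(p["pixels"][200:400,150:370,::-1],None,fx=3,fy=3,interpolation=2))
print(o["ee_pos"],o["qpos"])
for n,p,t in(("w",w,T),("s",p,p["T"])):
  for k,h in H.items():
    for r in models.landmark_of(p,k)[:2]:
        u,v=r["location"];x=at_z(p,u,v,t,h)
        if x[1]<200: print(n,k,round(r["conf"],2),np.round([u,v]),x.round(1),np.degrees(np.arctan2(x[1]+75,x[0]-558.5)).round(1))
```

```text
[476.83087144 -61.77348521 143.48053485] [-1.53577006e-01  3.33460133e-01  2.00111854e+00 -1.65074631e-05
  8.07807919e-01 -1.56549707e+00]
w hub 0.93 [319. 415.] [559.  -74.1 128. ] 59.0
w tab 0.67 [285. 313.] [478.5 -77.7 151. ] -178.0
w large_lens 0.41 [322. 413.] [557.6 -72.6 128. ] 110.5
w tooth_mid 0.78 [396. 328.] [568.2  -9.6  30. ] 81.6
w tooth_mid 0.19 [320. 416.] [647.1 -87.5  30. ] -8.1
s hub 0.79 [244. 282.] [557.7 -75.6 128. ] -144.8
s tab 0.65 [228. 242.] [474.9 -77.3 151. ] -178.4
s small_lens 0.72 [259. 309.] [621.6 -69.9 128. ] 4.6
s medium_lens 0.75 [271. 262.] [533.6 -16.2 128. ] 112.9
s large_lens 0.68 [206. 282.] [ 529.8 -138.2  128. ] -114.4
s vertebra_mid 0.56 [265. 334.] [617.  -66.7  30. ] 8.1
s tooth_mid 0.62 [282. 300.] [560.3  -8.7  30. ] 88.4
s phalanx_mid 0.7 [228. 336.] [ 594.2 -131.3   30. ] -57.6
```

View pics/s4.png

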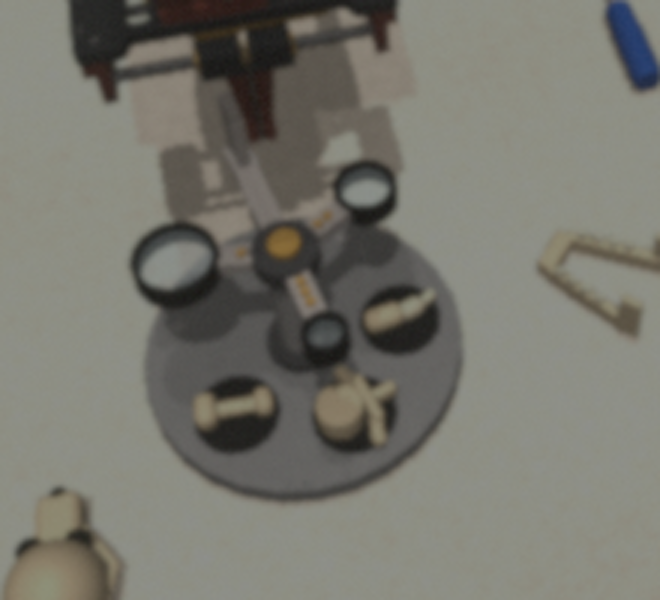

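The small lens stands at about 3° and the vertebra at about 9–11°. I'll push 6° more, back off and measure.

>>> play_rows(dp=[[-0.5,-2.9,0],[-0.3,-2.9,0],[-0.2,-2.8,0],[0,0,0],[0,2,0],[0,4,0],[0,8,0],[0,10,0]], yaw=[2,2,2,0,0,0,0,0])

```text
t: 11.73
ee_pos: [476.1, -45.7, 143.7]
orientation: [0.083, 3.14, 0.0]
ft_force: [0.3, 0.6, 0.9]
width: 0.5
grasp_force: 0.0
```

>>> play_rows(dp=[[0,5,10],[0,0,30],[0,0,40],[0,0,40],[0,0,40],[0,0,40],[0,0,0],[0,0,0]], yaw=[0,0,0,0,0,0,0,0])

```text
t: 12.4
ee_pos: [477.3, -40.8, 346.8]
orientation: [0.08, 3.134, -0.001]
ft_force: [0.4, -0.9, -0.0]
width: 0.9
grasp_force: 0.0
```

>>> play_rows(dp=[[38,-4,8],[38,-4,8],[38,-4,8],[38,-4,8],[38,-4,8],[35,-4,0],[0,0,0],[0,0,0]], yaw=[0,0,0,0,0,0,0,0])

```text
t: 13.07
ee_pos: [701.3, -64.7, 380.0]
orientation: [-0.081, -3.135, -0.001]
ft_force: [-0.4, -0.1, -1.1]
width: 0.2
grasp_force: 0.0
```

```bash
cat > m.py <<'E'
from h import *
import sys
o,w,T=wrist();cv2.imwrite(f"pics/{sys.argv[1]}.png",cv2.resize(w["pixels"][0:300,120:520,::-1],None,fx=2,fy=2,interpolation=2))
print(o["t"],o["ee_pos"],T[:3,3])
for n,p,t in(("w",w,T),*[(n,q,q["T"]) for n in("scene","top") for q in[viewer.get_image(n)]]):
  X={}
  for k,h in H.items():
    for r in models.landmark_of(p,k)[:2]:
        u,v=r["location"];x=at_z(p,u,v,t,h)
        if x[1]<200 and k not in X: X[k]=x;b=X.get("hub",np.array([558.5,-75]));print(n,k,round(r["conf"],2),np.round([u,v]),x.round(1),np.degrees(np.arctan2(x[1]-b[1],x[0]-b[0])).round(1))
E
python3 m.py w5
```

```text
13.0667 [701.32068219 -64.74361254 380.01915992] [624.65878206 -60.41052367 542.51380006]
w hub 0.73 [304.  68.] [557.8 -71.6 128. ] 0.0
w small_lens 0.55 [319. 131.] [622.4 -59.8 128. ] 10.4
w medium_lens 0.97 [360.  30.] [526.2 -13.5 128. ] 118.5
w large_lens 0.58 [236.  59.] [ 545.7 -142.1  128. ] -99.7
w vertebra_mid 0.74 [318. 130.] [620.  -61.1  30. ] 9.6
w tooth_mid 0.8 [355.  85.] [565.8  -9.9  30. ] 82.6
w phalanx_mid 0.91 [264. 111.] [ 591.8 -131.2   30. ] -60.3
scene hub 0.8 [246. 282.] [559.9 -72.3 128. ] 0.0
scene tab 0.62 [224. 246.] [481.1 -87.9 151. ] -168.8
scene small_lens 0.6 [264. 304.] [616.  -58.3 128. ] 14.0
scene medium_lens 0.94 [270. 257.] [522.8 -13.2 128. ] 122.1
scene large_lens 0.69 [204. 287.] [ 537.7 -144.5  128. ] -107.1
scene vertebra_mid 0.72 [267. 331.] [612.8 -60.4  30. ] 12.7
scene tooth_mid 0.43 [286. 300.] [563.8  -3.1  30. ] 86.7
scene phalanx_mid 0.56 [228. 333.] [ 587.9 -129.    30. ] -63.7
top hub 0.69 [416. 229.] [562.5 -79.5 128. ] 0.0
top small_lens 0.95 [403. 193.] [630.5 -57.7 128. ] 17.7
top medium_lens 0.76 [382. 247.] [527.7 -17.  128. ] 119.1
top vertebra_mid 0.83 [402. 212.] [621.4 -67.1  30. ] 11.9
top tooth_mid 0.56 [374. 240.] [562.5 -10.   30. ] 90.0
```

View pics/w5.png

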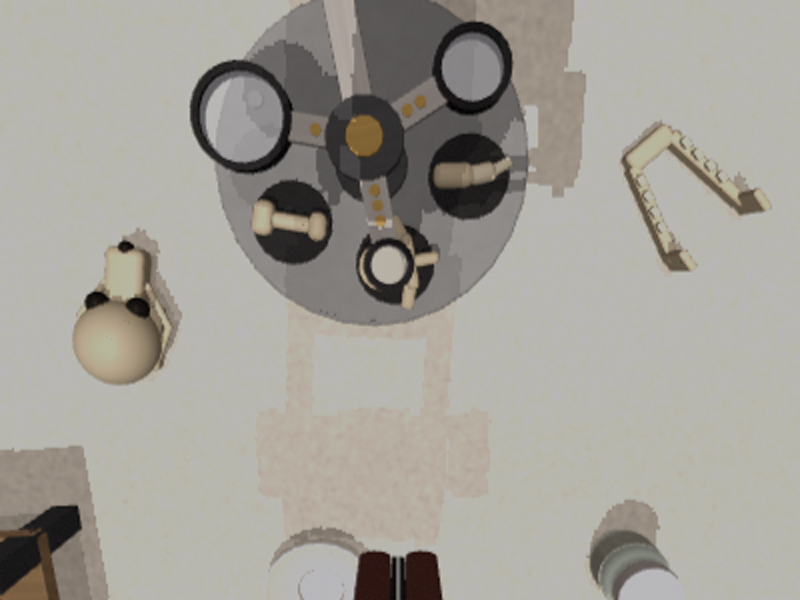

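The camera is now straight above. The small lens (387,264 in the crop) covers the vertebra's drum, and the pad is centred near (396,266). I'll fit the circles to get the remaining offset.

Run:
```python
from h import *
o,p,T=wrist();g=cv2.cvtColor(p["pixels"],cv2.COLOR_RGB2GRAY)
G=cv2.resize(g,None,fx=4,fy=4,interpolation=cv2.INTER_CUBIC)
def proj(x):
    c=np.linalg.inv(T)@np.append(x,1);return np.array([c[0]/-c[2]*p["fx"]+p["cx"],-c[1]/-c[2]*p["fy"]+p["cy"]])
def fit(xy,h,r,thr,lo=0.75):
    # dark blob boundary points by rays, then robust circle of known radius in the plane
    from scipy.optimize import least_squares
    pts=[]
    c0=np.array(xy,float)
    for a in np.radians(np.arange(0,360,4)):
        rr=np.arange(lo*r,1.35*r,0.3);q=np.array([proj([*(c0+s*np.array([np.cos(a),np.sin(a)])),h]) for s in rr])
        val=cv2.remap(g.astype(np.float32),q[:,0].astype(np.float32)[None],q[:,1].astype(np.float32)[None],1)[0]
        k=np.where((val[:-1]<thr)&(val[1:]>=thr))[0]
        if len(k): pts.append(c0+rr[k[0]]*np.array([np.cos(a),np.sin(a)]))
    pts=np.array(pts);s=least_squares(lambda c:np.hypot(*(pts-c[:2]).T)-c[2],[*c0,r],loss="soft_l1",f_scale=0.7)
    res=np.abs(s.fun);return s.x.round(1),len(pts),np.median(res).round(2)
for n,a in dict(tooth=83,vert=12,phal=-58).items():
    c=np.array([558,-73])+65*np.array([np.cos(np.radians(a)),np.sin(np.radians(a))])
    for t in(60,75):print(n,t,fit(c,22,27,t))
for n,c,r in(("small",(622,-61),14),("med",(526,-13.5),20),("large",(545,-140),26)):
    for t in(60,75):print(n,t,fit(c,128,r,t,0.9))
q=p["pixels"];hsv=cv2.cvtColor(q,cv2.COLOR_RGB2HSV);m=cv2.inRange(hsv,(10,130,80),(30,255,255));n,l,s,c=cv2.connectedComponentsWithStats(m[:110]);i=1+s[1:,4].argmax();print("nut",at_z(p,*c[i],T,134).round(1),s[i,4])
```

```text
tooth 60 (array([568.8, -10.7,  26.4]), 85, np.float64(0.17))
tooth 75 (array([568.7, -10.8,  26.8]), 86, np.float64(0.22))
vert 60 (array([622.4, -59. ,  23.9]), 65, np.float64(0.89))
vert 75 (array([622.6, -59. ,  24.3]), 68, np.float64(1.0))
phal 60 (array([ 591.7, -129.6,   26.2]), 77, np.float64(0.14))
phal 75 (array([ 591.8, -129.7,   26.5]), 78, np.float64(0.13))
small 60 (array([622.8, -64.6,  13.7]), 33, np.float64(0.16))
small 75 (array([622.8, -64.7,  13.9]), 33, np.float64(0.08))
med 60 (array([528.8, -17.2,  20.4]), 54, np.float64(0.52))
med 75 (array([528.7, -17.1,  20.7]), 51, np.float64(0.54))
large 60 (array([ 545.9, -137.1,   26. ]), 79, np.float64(0.45))
large 75 (array([ 545.9, -137. ,   26.3]), 88, np.float64(0.39))
nut [558.6 -74.4 134. ] 301
```

Run:
```python
from h import *
d=np.load("w2.npz");w=d["w"];hsv=cv2.cvtColor(d["rgb"],cv2.COLOR_RGB2HSV)
m=d["ok"]&(np.hypot(w[...,0]-622.3,w[...,1]+62.1)<36)&(w[...,2]>24)&(w[...,2]<60)&(hsv[...,1]>45)&(hsv[...,2]>90)
P=w[m];print(len(P),P.min(0),P.max(0),P.mean(0))
t=P[P[:,2]>np.percentile(P[:,2],60)];print("top part",t.mean(0),t.min(0),t.max(0))
(c,s,a)=cv2.minAreaRect(P[:,:2].astype(np.float32));print(c,s,a)
i=np.argwhere(m);lo=i.min(0)-6;hi=i.max(0)+7;cr=d["rgb"][lo[0]:hi[0],lo[1]:hi[1],::-1];h=(w[lo[0]:hi[0],lo[1]:hi[1],2].clip(20,60)-20)*6;print(lo,hi)
cv2.imwrite("pics/v.png",cv2.resize(cv2.hconcat([cr.copy(),cv2.cvtColor(h.astype(np.uint8),8),cv2.cvtColor(m[lo[0]:hi[0],lo[1]:hi[1]].astype(np.uint8)*255,8)]),None,fx=4,fy=4,interpolation=0))
```

```text
649 [591.18211038 -79.68035415  24.33995289] [651.79874026 -32.97265148  44.93305972] [620.80327558 -59.72617093  37.35856586]
top part [621.36363453 -68.26093307  42.15715726] [608.8629943  -79.68035415  40.81747159] [637.55802731 -56.20215065  44.93305972]
(621.2078247070312, -58.671051025390625) (44.69151306152344, 47.22971725463867) 54.167354583740234
[ 88 308] [147 359]
```

View pics/v.png

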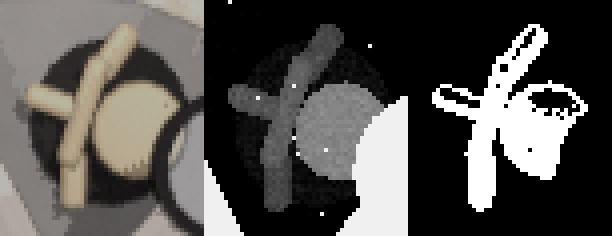

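The pad fit puts the middle pad at (622.3,-62.1), and the bone itself is centred about (621.5,-60) to (622,-62). The fitted small lens is at (622.8,-64.6), which is 2.5–5 mm away and inside the 8 mm limit. The hand is well clear, so I'll hand the job in.

```bash
python3 -c "
from workcell import ticket;print(ticket.close_job())"
```

```text
the job is handed in; nothing more can be done
None
```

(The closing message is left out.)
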